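# Kit up the ambulance injection tray and lift it level

## Task

Two steel gallipots are out on the ambulance counter: nest them both into the gallipot standing in the carry tray, so that all three make one properly seated stack in its well. Then lift the tray by its handle about 10 cm clear of the counter, keeping it level all the way, and finish while holding it there, still and level, ready to be taken to the patient; do not set it down or let go. Leave the bottle, the tape roll and the pulse oximeter where they are.

Things in the scene. Friction and masses are not known exactly. Their poses are not given: they have to be found in the camera images.
- tray: blue plastic injection carry tray, loose on the counter, 340 (its x) x 190 mm, walls 40 mm high, about 0.6 kg. Origin: centre of the underside, z up. At its -x end a 20 mm high deck has a well for a pot at x -125 mm, y 0; at its +x end a fixed yellow sharps box, 105 mm high; the rest is fixed and under 52 mm, the handle apart. Loaded, it balances within 10 mm of the handle's middle.
- handle: the tray's grey handle, fixed over its middle: a straight level bar 108 mm long (along its x, the tray's x), 18 mm wide (its y) and 16 mm high, on an upright at each end, 88 mm free between them. Origin: centre of the bar, 112 mm above the tray's underside; 50 mm is free below the bar.
- pot_base: steel gallipot, loose in the tray's well, foot 6 mm above the tray's underside. 42 mm high; foot 34 mm wide, widening to 50 mm at 26 mm up; there a flat step to a straight collar, 60 mm wide outside, 54 inside, up to the rim. 45 g. A pot lowered into another seats with its step on the lower rim: foot 16 mm above the lower foot, only the collar showing. Origin: centre of the foot, z up.
- pot_a: steel gallipot of the same shape and size as pot_base, with the same origin and about the same weight, standing upright on the counter: one of the two to be nested, in either order.
- pot_b: steel gallipot of the same shape and size as pot_base, with the same origin and about the same weight, standing upright on the counter: one of the two to be nested, in either order.
- bottle: white plastic antiseptic bottle with a blue cap, 46 mm across and 125 mm high, standing on the counter. To be left alone. Origin: centre of the underside.
- tape: roll of white surgical tape lying flat, 62 mm across, 25 mm high. To be left alone. Origin: centre of the underside.
- oximeter: grey and white finger pulse oximeter, 60 x 34 x 29 mm, lying at the left of the counter. To be left alone. Origin: centre of the underside.
Not all that is in view belongs to the job. What is shaped like the pot_a but red is not meant.

How it is judged:
By the outcome, as a careful person would: the job done as asked, in the order asked, and still so for the second after the job is handed in, while the arm keeps its last pose, push and grip.
It also fails if it takes over 67 s, if anything falls off the work surface, if the arm or the gripper's body presses on something with over 40 N, if the wrist force passes 120 N, or if a joint passes its speed limit or range.

## Robot

A 6-joint arm with a two-finger parallel gripper is mounted at the origin on the work surface. World frame = base frame: x ahead of the robot, y to its left, z up, the work surface at z = 0. Lengths are in mm, angles in rad, forces in N, time in s.
With the tool pointing down it reaches from about 350 to 875 mm from the base axis. Payload 4.2 kg.
Tool frame: the origin (TCP) lies midway between the tips of the shut fingers; the grasp point (between the pads) lies 19 mm behind it; x points along the fingers, y is the direction in which the jaws open and shut, and the axes are right-handed (so a half turn about x gives the same grasp; the last joint's range is limited). The gripper opens to 85 mm and grips with 20 to 120 N. Pads are 22 mm wide; open, the fingers measure 114 mm over their backs; the gripper's body (76 mm by 85 mm) begins 54 mm behind the grasp point. The pads swing forward as they close: fully open they stand 13 mm farther back than shut.
Start: joints at [-0.941, 0.385, 0.008, 0, -1.194, -0.259], TCP at [226.49, -582.496, 231.312] pointing down, gripper open.
Joint ranges: [-3.14, 3.14], [-1.21, 2.06], [-1.07, 1.41], [-3.16, 2.05], [-2.99, -0.16], [-3.1, 3.1]. Speed limits (rad/s): [2.79, 2.79, 3.14, 3.14, 3.14, 3.14].

## Interface

Orientations are given as a unit quaternion [x, y, z, w].
In Python, from bench import readout, imaging, arm gives the robot as it stands.
- The arm moves only by the tool arm_command, never from a script. Its argument "increments" is a list of rows, each a list of 3 entries, a list of its own where there are three numbers: the turn, a rotation vector about the world's x, y, z in degrees, then the shift along the world's x, y, z in mm, then the closure, from 0 (fully open) to 1 (shut). In form: [[[ax, ay, az], [tx, ty, tz], fingers], ...]. A call has exactly 5 rows; each row is the pose to reach, as a shift and turn from the pose measured when the call began; what a row does not reach only later rows make up. A row lasts 1/10 s, in which the tool goes at most 50 mm and 8.59 degrees, less where a joint would pass 70% of its speed; a pose out of reach is approached as far as the arm can. A call with a gripper value outside its range is refused whole. The fingers move at their own pace and stop on an object; the grip force is fixed at half the most. Time passes only in rows, so rows that repeat a pose let the fingers close, or fill a call up. It gives the time, the measured TCP pose, the force and the opening at its end, in the units of the state.
- readout.read_state(): the state, without advancing time (a new reading comes with each control period).
- imaging.get_image(name): name is "scene" or "top" or "wrist"; returns (picture, depth): 384x512x3 uint8, blue, green, red; 384x512 float32, mm along the optical axis (not along the pixel's ray), 0 where there is no reading.
- imaging.camera_info(name): a dict with "vfov" (degrees; the focal length in pixels is half the picture's height over the tangent of half this angle, whatever the lens; pixels are square), "cx", "cy" (the principal point, pixels), "eye" and "rotation" of the camera in the world; the wrist camera has in their place "T_tool_cam" (4x4, takes a point from camera to tool coordinates, whose origin is the TCP and whose axes are the tool frame's). Camera axes: x right, y down, z forward; pixel columns grow to the right and rows downward; lengths in mm; the calibration is good to about 2 mm. The wrist camera is an equidistant fisheye: a pixel r from the principal point sees the ray r / f radians off the axis. A picture is of the moment at which its call begins: read the wrist's pose just before it. camera_info takes no time and is no camera call.
- arm.job_done(): hands the job in, once; it reports no verdict.
The state is a dict: "clock": time; "joints": joint angles; "joint_vel": joint speeds; "joint_efforts": joint torques, N m; "position": TCP position; "ee_rot": TCP orientation; "contact_force": force on the tool from outside, world axes, zero at the start; "wrist_torque": the same for the moment, N m; "gripper_width": finger opening in mm.
Only numpy, scipy, OpenCV 4.12 (cv2) and the standard library are available. Lean on these libraries where they do the work, as an engineer would, in place of code of your own. Each camera call takes 0.05 s, during which the arm holds its last target. There are 200 camera calls.

## Working session

There is one attempt and no reset: what is moved stays moved. The work goes in short steps, Python scripts to look and compute and a tool call to move; the robot and the scene stay as the last step left them, time stands still between calls to the robot, and variables do not carry over. Pictures are saved under pics/ and viewed, about 8 in all and at most 12, crops included, and the job is handed in when it is done.

Besides the shell and the picture viewer there is one more tool, called after ">>>" as name(argument=value, ...), one argument or row to a line, values as JSON. arm_command: Moves the arm, as the interface text tells. Its arguments: {"type":"object","properties":{"increments":{"type":"array","items":{"type":"array"}}},"required":["increments"]}

```bash
mkdir -p pics; cat > h.py <<'E'
import numpy as np, cv2
from bench import readout, imaging, arm
def cam(n):
    i=imaging.camera_info(n); return i
def cloud(n,depth,i):
    f=384/2/np.tan(np.radians(i['vfov'])/2)
    v,u=np.mgrid[:384,:512]
    p=np.stack([(u-i['cx'])/f*depth,(v-i['cy'])/f*depth,depth],-1)
    return p@np.array(i['rotation']).T+np.array(i['eye'])
E
python3 - <<'E'
from h import *
for n in ("scene","top"):
    p,d=imaging.get_image(n); i=cam(n); print(n,i)
    cv2.imwrite(f'pics/{n}0.png',p); np.savez(f'{n}0.npz',p=p,d=d,c=cloud(n,d,i))
print(cam('wrist')); s=readout.read_state(); print(s)
E
```

```text
scene {'vfov': 51.03459812413516, 'cx': 253.14307581194467, 'cy': 194.25630962289188, 'eye': array([1005.75655398, -255.35412717,  843.42114993]), 'rotation': array([ 0.85647767,  0.41920688, -0.13516191, -0.2691521 ])}Traceback (most recent call last):
  File "<stdin>", line 4, in <module>
  File "h.py", line 9, in cloud
    return p@np.array(i['rotation']).T+np.array(i['eye'])
           ~^~~~~~~~~~~~~~~~~~~~~~~~~~
ValueError: matmul: Input operand 1 has a mismatch in its core dimension 0, with gufunc signature (n?,k),(k,m?)->(n?,m?) (size 4 is different from 3)
```

View pics/scene0.png

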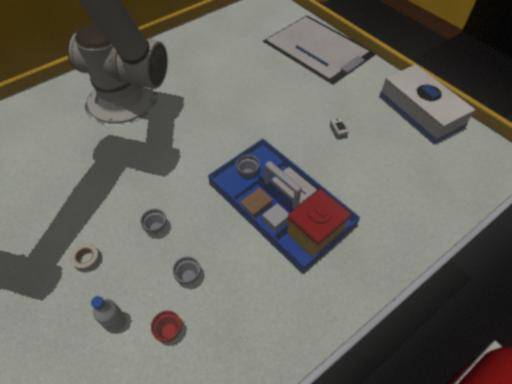

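The scene view shows the tray around (283,203) with pot_base at (248,166). The two steel pots are at (154,222) and (187,270), and the red decoy is at (167,326). The rotation comes as a quaternion, so I'll fix the helper.

```bash
sed -i "s/p@np.array(i\['rotation'\]).T/p@R.from_quat(i['rotation']).as_matrix().T/; 1a from scipy.spatial.transform import Rotation as R" h.py
python3 - <<'E'
from h import *
for n in ("scene","top"):
    p,d=imaging.get_image(n); i=cam(n)
    cv2.imwrite(f'pics/{n}0.png',p); c=cloud(n,d,i); np.savez(f'{n}0.npz',p=p,d=d,c=c)
    if n=='top': print(i)
    hsv=cv2.cvtColor(p,cv2.COLOR_BGR2HSV)
    m=((c[...,2]>8)&(c[...,2]<200)&(d>0)).astype(np.uint8)
    k,l,st,ce=cv2.connectedComponentsWithStats(m)
    for j in range(1,k):
        if st[j,4]<60: continue
        q=c[l==j]; top=q[q[:,2]>np.percentile(q[:,2],97)-6]
        print(n,ce[j].round(),st[j,4],'zmax',np.percentile(q[:,2],97).round(),'lo',q.min(0).round(),'hi',q.max(0).round(),'HSV',np.median(hsv[l==j],0),'topmid',((top.min(0)+top.max(0))/2).round(1))
print(cam('wrist')); s=readout.read_state(); print(s)
E
```

```text
scene [27.  9.] 1169 zmax 84.0 lo [-608. -170.    8.] hi [-585.  126.   98.] HSV [ 22. 203.  60.] topmid [-597.6 -105.3   88.2]
scene [181.  16.] 958 zmax 43.0 lo [-246.  202.    8.] hi [-221.  595.   47.] HSV [ 21.  162.5  66. ] topmid [-233.8  357.8   42.2]
scene [419.  88.] 6353 zmax 76.0 lo [-79. 603.   8.] hi [834. 803.  83.] HSV [20. 20. 91.] topmid [604.6 678.   76.5]
scene [105.  81.] 5313 zmax 196.0 lo [-248. -289.    8.] hi [167. 141. 200.] HSV [20. 23. 64.] topmid [ 58.1  26.4 194.8]
scene [312.  55.] 69 zmax 14.0 lo [142. 591.   8.] hi [281. 613.  14.] HSV [112.  68.  92.] topmid [211.4 601.9  11.1]
scene [353.  64.] 174 zmax 14.0 lo [312. 623.   8.] hi [347. 722.  16.] HSV [138.  10. 107.] topmid [329.3 672.6  12.3]
scene [339. 127.] 258 zmax 30.0 lo [478. 403.   8.] hi [543. 455.  34.] HSV [ 20.  15. 102.] topmid [510.7 427.8  29. ]
scene [284. 201.] 8872 zmax 115.0 lo [424.  33.   8.] hi [776. 246. 122.] HSV [112. 105.  99.] topmid [600.6 139.1 115.7]
scene [402. 296.] 1911 zmax 13.0 lo [ 940. -101.    8.] hi [956. 608.  15.] HSV [140.   5. 138.] topmid [948.1 253.3  1
[... 3946 characters left out ...]
0000e+00]])}
{'clock': 0.15, 'joints': array([-9.41426858e-01,  3.85373946e-01,  6.96564217e-03, -3.45421327e-04,
       -1.19403385e+00, -2.58591128e-01]), 'joint_vel': array([ 0.0017891 , -0.00138274,  0.00383593,  0.00141151,  0.00134049,
        0.00115373]), 'joint_efforts': array([-1.56808342e-04, -3.92677975e+01,  1.88582397e+01,  4.18861315e+00,
       -3.39430539e-03, -2.80636186e-06]), 'position': array([ 226.31192998, -582.11723504,  230.48761786]), 'ee_rot': array([-0.12972179,  0.6951457 ,  0.13087026,  0.69485084]), 'contact_force': array([-0.14432669,  0.88057276,  0.03400669]), 'wrist_torque': array([-0.04352662,  0.03114883,  0.04475128]), 'gripper_width': 85.32496578283674}
```

View pics/top0.png

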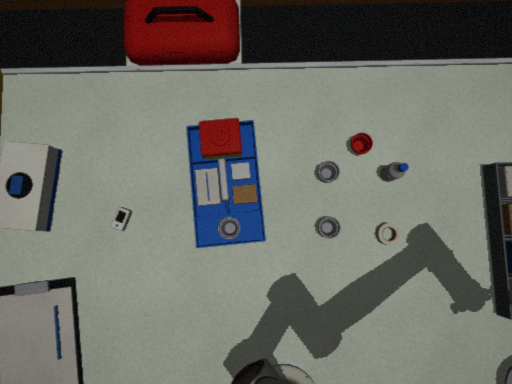

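The top view shows pots at (329,171) and (328,227), the decoy at (361,143), and the tray with pot_base at (229,228). The two cameras differ by about 5 mm, and the wrist camera will settle that. Next I'll get the tray yaw, handle, base pot and tool yaw.

```bash
python3 - <<'E'
from h import *
s=readout.read_state(); print(R.from_quat(s['ee_rot']).as_matrix().round(3))
for n in ("scene","top"):
    z=np.load(n+'0.npz'); p,d,c=z['p'],z['d'],z['c']; hsv=cv2.cvtColor(p,cv2.COLOR_BGR2HSV)
    inb=(d>0)&(c[...,0]>400)&(c[...,0]<800)&(c[...,1]>10)&(c[...,1]<270)
    b=inb&(hsv[...,0]>100)&(hsv[...,0]<125)&(hsv[...,1]>120)&(c[...,2]>33)&(c[...,2]<47)
    r=cv2.minAreaRect(c[b][:,:2].astype(np.float32)); print(n,'tray rim',r)
    h=inb&(c[...,2]>112)&(c[...,0]<670); q=c[h]; r=cv2.minAreaRect(q[:,:2].astype(np.float32)); print('handle',len(q),q[:,2].mean(),r)
    g=inb&(hsv[...,1]<70)&(c[...,2]>36)&(c[...,2]<56)&(c[...,0]<500); q=c[g]; print('base',len(q),q.min(0),q.max(0),cv2.minEnclosingCircle(q[:,:2].astype(np.float32)))
    k=(d>0)&(c[...,0]>400)&(c[...,0]<750)&(c[...,1]>-100)&(c[...,1]<0); print('table z',np.median(c[k][:,2]))
E
```

```text
[[-0.001 -0.362  0.932]
 [ 0.002  0.932  0.362]
 [-1.     0.002 -0.   ]]
scene tray rim ((603.12939453125, 133.77401733398438), (333.64337158203125, 180.965087890625), 4.123931407928467)
handle 316 117.07324725354493 ((600.2328491210938, 138.87850952148438), (106.4669418334961, 19.039247512817383), 3.6948142051696777)
base 134 [425.16635772  33.1927888   36.07782752] [499.87268906 226.22137693  50.24627547] ((466.40252685546875, 129.8777618408203), 100.7061538696289)
table z -1.6306216910911644
top tray rim ((594.3312377929688, 139.97189331054688), (337.9997863769531, 188.00477600097656), 4.144608974456787)
handle 296 120.41071587842598 ((595.1227416992188, 140.29798889160156), (107.257568359375, 18.13515281677246), 4.296589374542236)
base 108 [431.15049332 103.59797302  36.003437  ] [498.83181114 228.80229737  54.70276477] ((469.03607177734375, 169.5389862060547), 66.33204650878906)
table z 1.3477178189926917
```

Plan: tray yaw is about 4°, its centre (597,139.5), and pot_base about (473,130.5). One tool yaw (jaws along tray y) will do for every grasp. First I'll hover over pot_a.

>>> arm_command(
  increments=[
    [[0,0,-4],[45,80,0],0],
    [[0,0,-8],[90,160,0],0],
    [[0,0,-12],[120,230,-10],0],
    [[0,0,-17],[180,330,-20],0],
    [[0,0,-17],[240,440,-60],0],
  ],
)

```text
clock: 0.65
position: [345.9, -362.1, 215.4]
ee_rot: [-0.025, 0.706, 0.026, 0.707]
contact_force: [1.7, -0.4, -0.4]
gripper_width: 85.7
```

>>> arm_command(
  increments=[
    [[0,0,-1],[121,220,-65],0],
    [[0,0,-1],[121,220,-65],0],
    [[0,0,-1],[121,220,-65],0],
    [[0,0,-1],[121,220,-65],0],
    [[0,0,-1],[121,220,-65],0],
  ],
)

```text
clock: 1.15
position: [462.2, -149.4, 152.8]
ee_rot: [-0.019, 0.706, 0.02, 0.707]
contact_force: [0.5, -1.4, 0.8]
gripper_width: 85.1
```

>>> arm_command(
  increments=[
    [[0,0,0],[0,0,0],0],
    [[0,0,0],[0,0,0],0],
    [[0,0,0],[0,0,0],0],
    [[0,0,0],[0,0,0],0],
    [[0,0,0],[0,0,0],0],
  ],
)

```text
clock: 1.65
position: [461.9, -150.5, 153.1]
ee_rot: [-0.018, 0.706, 0.019, 0.708]
contact_force: [0.5, -0.6, 0.8]
gripper_width: 85.4
```

```bash
cat >> h.py <<'E'
def wrist(name=None):
    """picture, depth, world cloud, state from the wrist fisheye"""
    s=readout.read_state(); p,d=imaging.get_image('wrist'); i=cam('wrist')
    f=192/np.tan(np.radians(i['vfov'])/2)
    v,u=np.mgrid[:384,:512].astype(float); x=u-i['cx']; y=v-i['cy']; r=np.hypot(x,y)+1e-9
    t=np.tan(r/f); q=np.stack([x/r*t*d,y/r*t*d,d],-1)
    T=i['T_tool_cam']; q=q@T[:3,:3].T+T[:3,3]
    c=R.from_quat(s['ee_rot']).apply(q.reshape(-1,3)).reshape(q.shape)+s['position']
    if name: cv2.imwrite(f'pics/{name}.png',p)
    return p,d,c,s
def circ(c,d,xy,zlo,zhi,rad=45):
    """robust circle fit to rim points near xy"""
    k=(d>0)&(np.hypot(c[...,0]-xy[0],c[...,1]-xy[1])<rad)&(c[...,2]>zlo)&(c[...,2]<zhi)
    q=c[k]
    o=cv2.minEnclosingCircle(q[:,:2].astype(np.float32))
    a,b,e=np.linalg.lstsq(np.c_[2*q[:,:2],np.ones(len(q))],(q[:,:2]**2).sum(1),rcond=None)[0]
    return len(q),q[:,2].mean().round(1),np.round([a,b,np.sqrt(e+a*a+b*b)],1),np.round([*o[0],o[1]],1)
E
python3 - <<'E'
from h import *
p,d,c,s=wrist('w1'); print(s['position'],R.from_quat(s['ee_rot']).as_matrix().round(3)[:,1])
print(circ(c,d,(467,-142),36,50)); k=(d>0)&(np.abs(c[...,2])<12); print(np.median(c[k][:,2]))
k=(d>0)&(np.hypot(c[...,0]-467,c[...,1]+142)<45)
print(np.percentile(c[k][:,2],[5,50,95,99]))
E
```

```text
[ 461.85155251 -150.47864075  153.1471849 ] [-0.053  0.999  0.001]
(834, np.float64(41.7), array([ 464.4, -142.1,   28.5]), array([ 464.8, -142.1,   30.1]))
0.9157007184526123
[  0.93102853 234.91414776 254.03922182 256.13641097]
```

View pics/w1.png

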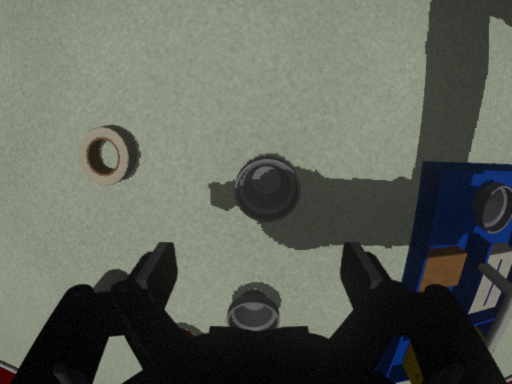

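pot_a is in view at pixel (267,189). The circle fit gives (464.6,-142.1), r 30.1 at height 41.7, which matches the given size. Descending now, then closing.

>>> arm_command(
  increments=[
    [[0,0,1],[2.7,8.4,-25],0],
    [[0,0,1],[2.7,8.4,-65],0],
    [[0,0,1],[2.7,8.4,-105],0],
    [[0,0,1],[2.7,8.4,-143],0],
    [[0,0,1],[2.7,8.4,-143],0],
  ],
)

```text
clock: 2.2
position: [460.6, -142.6, 6.1]
ee_rot: [-0.024, 0.71, 0.025, 0.704]
contact_force: [-0.4, -0.1, -0.2]
gripper_width: 85.4
```

>>> arm_command(
  increments=[
    [[0,0,0],[0,0,0],0.3],
    [[0,0,0],[0,0,0],0.6],
    [[0,0,0],[0,0,0],0.7],
    [[0,0,0],[0,0,0],0.7],
    [[0,0,0],[0,0,0],0.7],
  ],
)

```text
clock: 2.7
position: [462.0, -142.6, 8.0]
ee_rot: [-0.024, 0.708, 0.025, 0.705]
contact_force: [0.0, -0.0, 7.9]
gripper_width: 58.0
```

>>> arm_command(
  increments=[
    [[0,0,1],[1,0,15],0.8],
    [[0,0,1],[3,0,50],0.8],
    [[0,0,1],[3,30,95],0.8],
    [[0,0,1],[3,75,135],0.8],
    [[0,0,1],[3,100,145],0.8],
  ],
)

```text
clock: 3.2
position: [466.1, -41.5, 156.6]
ee_rot: [-0.03, 0.706, 0.031, 0.707]
contact_force: [0.4, -0.9, 0.3]
gripper_width: 57.6
```

>>> arm_command(
  increments=[
    [[0,0,0],[0,0,0],0.8],
    [[0,0,0],[0,0,0],0.8],
    [[0,0,0],[0,0,0],0.8],
    [[0,0,0],[0,0,0],0.8],
    [[0,0,0],[0,0,0],0.8],
  ],
)

```text
clock: 3.7
position: [465.6, -42.4, 155.6]
ee_rot: [-0.029, 0.707, 0.03, 0.706]
contact_force: [1.1, -0.3, -1.1]
gripper_width: 57.9
```

```bash
python3 - <<'E'
from h import *
p,d,c,s=wrist('w2'); M=R.from_quat(s['ee_rot']).as_matrix(); print(s['position'],M.round(3),s['gripper_width'],s['contact_force'])
print('base',circ(c,d,(473,130),43,52,40),circ(c,d,(470,130),43,52,40))
l=(c-s['position'])@M   # tool coordinates
k=(d>0)&(np.abs(l[...,1])<31)&(np.abs(l[...,2])<40)&(l[...,0]<5)&(l[...,0]>-60)
q=l[k]; print(len(q)); print(np.histogram(q[:,0],bins=np.arange(-60,8,4)))
rim=q[q[:,0]<np.percentile(q[:,0],2)+5]; print(rim.mean(0),cv2.minEnclosingCircle(rim[:,1:].astype(np.float32)))
pl=np.linalg.lstsq(np.c_[rim[:,1:],np.ones(len(rim))],rim[:,0],rcond=None)[0]; print('tilt',np.degrees(pl[:2]))
E
```

```text
[465.56910026 -42.39547241 155.64700957] [[-0.001 -0.084  0.996]
 [ 0.001  0.996  0.084]
 [-1.     0.001 -0.001]] 57.8612374921996 [ 1.05216169 -0.28235191 -1.08797995]
base (696, np.float64(47.3), array([471.6, 130.7,  28.5]), array([471.6, 131.4,  30.7])) (696, np.float64(47.3), array([471.6, 130.7,  28.5]), array([471.6, 131.4,  30.7]))
13156
(array([ 155,   78,   22,   60,  400,  276, 2281, 1211, 1142, 1975, 1272,
        812,  736,  598,  472,  675]), array([-60, -56, -52, -48, -44, -40, -36, -32, -28, -24, -20, -16, -12,
        -8,  -4,   0,   4]))
[-48.27516183  -1.78502483  -7.65510212] ((-0.029850557446479797, -4.262264728546143), 32.134613037109375)
tilt [-0.35661675 53.41016035]
```

View pics/w2.png

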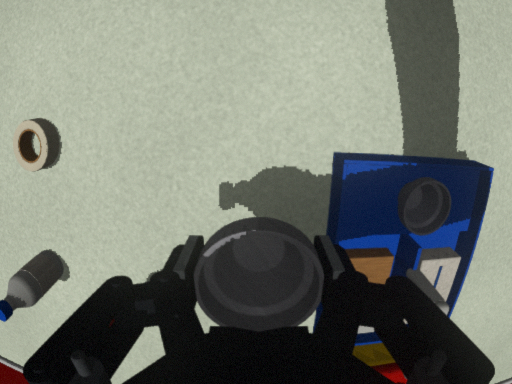

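pot_a is held at (259,275), and pot_base shows at (425,205), fitted at (471.6,131). Now the held pot's offset and tilt in the tool frame, from the same pose.

```bash
cat >> h.py <<'E'
def held(lo=-42,hi=-30):
    p,d,c,s=wrist(); M=R.from_quat(s['ee_rot']).as_matrix(); l=(c-s['position'])@M
    k=(d>0)&(np.abs(l[...,1])<27)&(np.hypot(l[...,1],l[...,2])<36)&(l[...,2]<3)&(l[...,0]>lo)&(l[...,0]<hi)
    # topmost points along each ray azimuth = rim
    q=l[k]; az=np.degrees(np.arctan2(q[:,2],q[:,1])).round(-1); rim=[]
    for a in np.unique(az):
        w=q[az==a]; rim.append(w[w[:,0]<w[:,0].min()+2].mean(0))
    rim=np.array(rim); print(rim.round(1).tolist())
    pl=np.linalg.lstsq(np.c_[rim[:,1:],np.ones(len(rim))],rim[:,0],rcond=None)[0]
    a,b,e=np.linalg.lstsq(np.c_[2*rim[:,1:],np.ones(len(rim))],(rim[:,1:]**2).sum(1),rcond=None)[0]
    print('tilt deg',np.degrees(pl[:2]).round(1),'rim x at axis',pl[2].round(1),'centre y,z',a.round(1),b.round(1),'r',np.sqrt(e+a*a+b*b).round(1))
    return s
E
python3 -c "
from h import *
held(); print(cv2.__version__)"
```

```text
[[-35.1, -26.6, -1.3], [-34.9, -26.3, -5.2], [-35.0, -25.1, -9.4], [-34.9, -23.0, -13.1], [-35.0, -20.0, -16.7], [-34.9, -16.6, -19.7], [-34.8, -12.6, -22.2], [-34.7, -8.6, -23.8], [-34.7, -4.3, -24.9], [-34.8, 0.0, -25.3], [-34.9, 4.6, -24.9], [-34.7, 8.7, -23.9], [-34.6, 12.9, -22.2], [-34.7, 17.0, -19.8], [-34.7, 20.4, -17.0], [-35.1, 23.2, -13.5], [-34.7, 25.5, -9.5], [-34.6, 26.5, -5.1], [-34.0, 27.0, -0.6], [-30.4, 26.9, 2.4], [-31.3, -26.7, 2.9], [-34.7, -26.8, 1.5]]
tilt deg [0.7 3.7] rim x at axis -33.6 centre y,z 0.2 1.6 r 27.2
4.12.0
```

Held rim is 34.8 mm above the TCP with no tilt, and the centre offset is about (+1.7,+0.3). So the TCP goes to (469.9,130.7).

>>> arm_command(
  increments=[
    [[0,0,0],[2,45,0],0.8],
    [[0,0,0],[4.3,90,-10],0.8],
    [[0,0,0],[4.3,130,-25],0.8],
    [[0,0,0],[4.3,173,-40],0.8],
    [[0,0,0],[4.3,173,-60],0.8],
  ],
)

```text
clock: 4.3
position: [471.7, 135.1, 95.9]
ee_rot: [-0.031, 0.705, 0.033, 0.708]
contact_force: [-0.2, -0.5, -0.2]
gripper_width: 58.0
```

>>> arm_command(
  increments=[
    [[0,0,0],[0,0,0],0.8],
    [[0,0,0],[0,0,0],0.8],
    [[0,0,0],[0,0,0],0.8],
    [[0,0,0],[0,0,0],0.8],
    [[0,0,0],[0,0,0],0.8],
  ],
)

```text
clock: 4.8
position: [472.1, 134.6, 96.7]
ee_rot: [-0.03, 0.705, 0.033, 0.708]
contact_force: [0.7, -0.3, -0.4]
gripper_width: 57.7
```

>>> arm_command(
  increments=[
    [[0,0,0],[-2,-3.9,0],0.8],
    [[0,0,0],[-2,-3.9,-15],0.8],
    [[0,0,0],[-2,-3.9,-35],0.8],
    [[0,0,0],[-2,-3.9,-50],0.8],
    [[0,0,0],[-2,-3.9,-50],0.8],
  ],
)

```text
clock: 5.3
position: [468.8, 129.5, 45.2]
ee_rot: [-0.03, 0.706, 0.032, 0.707]
contact_force: [-0.6, -0.4, -0.8]
gripper_width: 57.9
```

```bash
python3 - <<'E'
from h import *
p,d,c,s=wrist('w3'); print(s['position'],s['contact_force'])
print([readout.read_state()['position'].round(1).tolist()])
E
```

```text
[468.75672572 129.54127603  45.2436949 ] [-0.64560853 -0.3563709  -0.79664833]
[[469.7, 130.1, 46.3]]
```

View pics/w3.png

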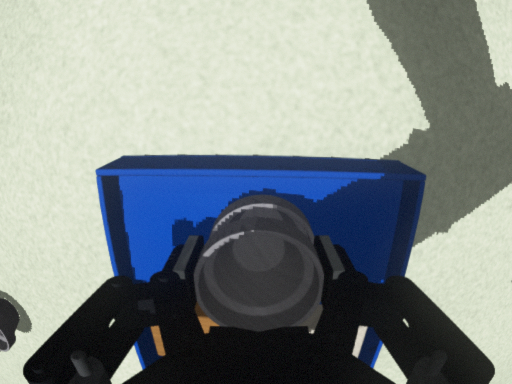

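The held pot at (259,270) lines up with the base rim behind it at (262,200). Lowering to seat.

>>> arm_command(
  increments=[
    [[0,0,0],[0.3,0.6,-5],0.8],
    [[0,0,0],[0.3,0.6,-9],0.8],
    [[0,0,0],[0.3,0.6,-13],0.8],
    [[0,0,0],[0.3,0.6,-16.5],0.8],
    [[0,0,0],[0.3,0.6,-16.5],0.8],
  ],
)

```text
clock: 5.85
position: [477.5, 136.0, 38.9]
ee_rot: [-0.029, 0.699, 0.037, 0.714]
contact_force: [-9.7, 4.1, 46.9]
gripper_width: 57.7
```

High contact force, so it isn't in the base mouth. Backing up to look.

>>> arm_command(
  increments=[
    [[0,0,0],[-2,-1,8],0.8],
    [[0,0,0],[-6,-4,20],0.8],
    [[0,0,0],[-6,-4,40],0.8],
    [[0,0,0],[-6,-50,80],0.8],
    [[0,0,0],[-6,-95,105],0.8],
  ],
)

```text
clock: 6.35
position: [471.1, 51.0, 138.9]
ee_rot: [-0.03, 0.698, 0.038, 0.714]
contact_force: [1.8, -0.4, -0.8]
gripper_width: 57.8
```

>>> arm_command(
  increments=[
    [[0,0,0],[0,-30,0],0.8],
    [[0,0,0],[0,-30,0],0.8],
    [[0,0,0],[0,-30,0],0.8],
    [[0,0,0],[0,-30,0],0.8],
    [[0,0,0],[0,-30,0],0.8],
  ],
)

```text
clock: 6.85
position: [470.9, 21.6, 138.5]
ee_rot: [-0.031, 0.699, 0.039, 0.714]
contact_force: [-0.2, 0.1, -1.1]
gripper_width: 57.7
```

```bash
python3 - <<'E'
from h import *
s=held(); print(s['position'],R.from_quat(s['ee_rot']).as_matrix().round(3).tolist(),s['contact_force'])
p,d,c,s=wrist('w4')
print('base',circ(c,d,(473,130),43,52,40))
for n in ('scene','top'):
    p,d=imaging.get_image(n); c2=cloud(n,d,cam(n)); hsv=cv2.cvtColor(p,cv2.COLOR_BGR2HSV)
    inb=(d>0)&(c2[...,0]>400)&(c2[...,0]<800)&(c2[...,1]>10)&(c2[...,1]<270)
    b=inb&(hsv[...,0]>100)&(hsv[...,0]<125)&(hsv[...,1]>120)&(c2[...,2]>33)&(c2[...,2]<47)
    print(n,cv2.minAreaRect(c2[b][:,:2].astype(np.float32)))
    h=inb&(c2[...,2]>112)&(c2[...,0]<670); print('handle',cv2.minAreaRect(c2[h][:,:2].astype(np.float32)))
E
```

```text
[[-34.4, -26.5, -1.1], [-34.7, -26.3, -5.0], [-35.0, -25.3, -9.4], [-34.7, -23.0, -13.3], [-35.1, -20.2, -16.8], [-34.9, -16.6, -19.7], [-34.8, -12.6, -22.2], [-34.8, -8.4, -23.8], [-34.7, -4.3, -24.8], [-34.8, 0.0, -25.2], [-34.6, 4.4, -24.8], [-34.7, 8.8, -23.9], [-34.7, 12.7, -22.3], [-34.8, 16.7, -19.9], [-34.6, 20.3, -17.0], [-34.8, 23.2, -13.5], [-35.0, 25.5, -9.6], [-34.5, 26.5, -4.9], [-33.7, 26.6, -2.1], [-33.5, -26.8, 2.5], [-34.7, -26.7, 1.1]]
tilt deg [0.2 1.3] rim x at axis -34.3 centre y,z 0.2 1.7 r 27.2
[470.90664771  21.64806058 138.46652195] [[0.02, -0.098, 0.995], [0.012, 0.995, 0.098], [-1.0, 0.01, 0.021]] [-0.19928514  0.09906592 -1.05701018]
base (882, np.float64(47.6), array([470.7, 129.4,  28.5]), array([470.9, 130.3,  30.6]))
scene ((601.1826171875, 137.50205993652344), (338.4018859863281, 188.8888397216797), 3.578789234161377)
handle ((507.54583740234375, 91.68780517578125), (203.63153076171875, 247.33145141601562), 70.95352172851562)
top ((607.1358642578125, 140.75050354003906), (313.25225830078125, 187.76303100585938), 3.994481325149536)
handle ((492.3758544921875, 96.00038146972656), (207.84695434570312, 263.8840637207031), 70.32627868652344)
```

View pics/w4.png

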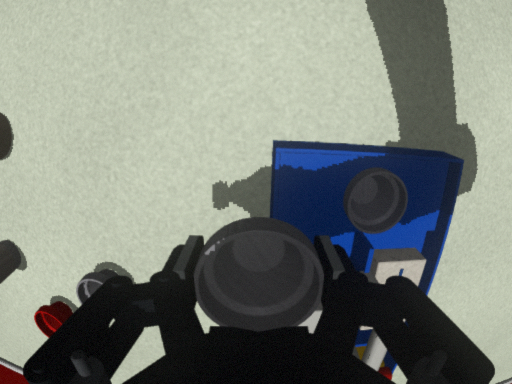

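The base hasn't moved and the grasp is unchanged. The cause is that the fingertips reach below the held collar and met the base rim: tip is roughly TCP+9 at this opening, and I gripped the collar too low. I'll set the pot down and regrip about 11 mm higher.

>>> arm_command(
  increments=[
    [[-0.7,1.1,-1],[0,-40,-20],0.8],
    [[-0.7,1.1,-1],[0,-82,-50],0.8],
    [[-0.7,1.1,-1],[0,-82,-90],0.8],
    [[-0.7,1.1,-1],[0,-82,-115],0.8],
    [[-0.7,1.1,-1],[0,-82,-124],0.8],
  ],
)

```text
clock: 7.55
position: [469.3, -60.9, 12.2]
ee_rot: [-0.028, 0.708, 0.028, 0.705]
contact_force: [0.1, 0.8, -0.3]
gripper_width: 57.7
```

>>> arm_command(
  increments=[
    [[0,0,0],[0,0,0],0.8],
    [[0,0,0],[0,0,0],0.8],
    [[0,0,0],[0,0,0],0.8],
    [[0,0,0],[0,0,0],0.8],
    [[0,0,0],[0,0,0],0.8],
  ],
)

```text
clock: 8.05
position: [469.9, -60.7, 13.1]
ee_rot: [-0.029, 0.707, 0.028, 0.706]
contact_force: [0.2, -0.5, -1.4]
gripper_width: 57.7
```

>>> arm_command(
  increments=[
    [[0,0,0],[0,0,-3],0.8],
    [[0,0,0],[0,0,-5.5],0.8],
    [[0,0,0],[0,0,-5.5],0.8],
    [[0,0,0],[0,0,-5.5],0],
    [[0,0,0],[0,0,-5.5],0],
  ],
)

```text
clock: 8.55
position: [469.8, -60.7, 7.4]
ee_rot: [-0.029, 0.707, 0.028, 0.706]
contact_force: [1.6, 0.8, 0.7]
gripper_width: 83.6
```

>>> arm_command(
  increments=[
    [[0,0,0],[0,0,0],0],
    [[0,0,0],[0,0,0],0],
    [[0,0,0],[0,0,5],0],
    [[0,0,0],[0,0,12],0],
    [[0,0,0],[0,0,12],0],
  ],
)

```text
clock: 9.05
position: [470.7, -60.5, 20.6]
ee_rot: [-0.029, 0.706, 0.028, 0.707]
contact_force: [0.6, 0.1, -0.5]
gripper_width: 85.6
```

>>> arm_command(
  increments=[
    [[0,0,0],[1,0,0],0.3],
    [[0,0,0],[1,0,0],0.8],
    [[0,0,0],[1,0,0],0.8],
    [[0,0,0],[1,0,0],0.8],
    [[0,0,0],[1,0,0],0.8],
  ],
)

```text
clock: 9.55
position: [472.2, -60.5, 21.4]
ee_rot: [-0.029, 0.706, 0.028, 0.707]
contact_force: [-1.9, 0.4, 7.5]
gripper_width: 57.3
```

>>> arm_command(
  increments=[
    [[0,0,0],[0,0,15],0.8],
    [[0,0,0],[0,0,50],0.8],
    [[0,0,0],[0,25,90],0.8],
    [[0,0,0],[0,60,115],0.8],
    [[0,0,0],[0,80,120],0.8],
  ],
)

```text
clock: 10.05
position: [474.2, 21.4, 144.8]
ee_rot: [-0.028, 0.703, 0.029, 0.71]
contact_force: [1.1, -0.3, -1.3]
gripper_width: 57.4
```

>>> arm_command(
  increments=[
    [[0,0,0],[0,0,0],0.8],
    [[0,0,0],[0,0,0],0.8],
    [[0,0,0],[0,0,0],0.8],
    [[0,0,0],[0,0,0],0.8],
    [[0,0,0],[0,0,0],0.8],
  ],
)

```text
clock: 10.55
position: [473.8, 20.7, 144.1]
ee_rot: [-0.028, 0.704, 0.029, 0.709]
contact_force: [-0.3, 0.3, -1.4]
gripper_width: 56.8
```

```bash
python3 - <<'E'
from h import *
s=held(-30,-18); print(s['position'],R.from_quat(s['ee_rot']).as_matrix().round(3).tolist(),s['contact_force'])
p,d,c,s=wrist('w5')
print('base',circ(c,d,(471,130),43,52,40))
E
```

```text
[[-21.4, -26.7, -1.5], [-21.5, -26.5, -4.4], [-21.5, -25.6, -9.8], [-21.4, -23.4, -13.9], [-21.4, -20.5, -17.4], [-21.6, -17.1, -20.8], [-21.5, -13.4, -23.2], [-21.4, -9.0, -25.1], [-21.5, -4.5, -26.3], [-21.3, 0.1, -26.6], [-21.9, 4.7, -26.6], [-21.5, 9.2, -25.2], [-21.4, 13.4, -23.5], [-21.5, 17.3, -20.9], [-21.2, 20.8, -17.7], [-21.3, 24.1, -13.9], [-21.7, 25.9, -10.0], [-20.8, 26.7, -4.9], [-19.3, -26.8, 2.8], [-21.0, -26.8, 0.9]]
tilt deg [-0.   1.7] rim x at axis -20.9 centre y,z 0.3 0.4 r 27.3
[473.79377995  20.65830352 144.13330443] [[0.007, -0.081, 0.997], [0.001, 0.997, 0.081], [-1.0, 0.001, 0.007]] [-0.34964489  0.31471225 -1.43871817]
base (851, np.float64(47.7), array([470.7, 129.4,  28.4]), array([470.9, 130.4,  30.8]))
```

>>> arm_command(
  increments=[
    [[0,0.3,0],[-2,45,0],0.8],
    [[0,0.3,0],[-3.4,90,-10],0.8],
    [[0,0.3,0],[-3.4,109,-25],0.8],
    [[0,0.3,0],[-3.4,109,-45],0.8],
    [[0,0.3,0],[-3.4,109,-55],0.8],
  ],
)

```text
clock: 11.15
position: [469.7, 129.9, 87.8]
ee_rot: [-0.029, 0.707, 0.029, 0.706]
contact_force: [-0.3, -0.9, -1.2]
gripper_width: 57.0
```

>>> arm_command(
  increments=[
    [[0,0,0],[0,0,0],0.8],
    [[0,0,0],[0,0,0],0.8],
    [[0,0,0],[0,0,0],0.8],
    [[0,0,0],[0,0,0],0.8],
    [[0,0,0],[0,0,0],0.8],
  ],
)

```text
clock: 11.65
position: [470.0, 129.9, 88.4]
ee_rot: [-0.028, 0.706, 0.029, 0.707]
contact_force: [0.1, 0.5, -0.1]
gripper_width: 56.9
```

>>> arm_command(
  increments=[
    [[0,0,0],[0.4,-0.3,-12],0.8],
    [[0,0,0],[0.4,-0.3,-22],0.8],
    [[0,0,0],[0.4,-0.3,-31],0.8],
    [[0,0,0],[0.4,-0.3,-39],0.8],
    [[0,0,0],[0.4,-0.3,-39],0.8],
  ],
)

```text
clock: 12.15
position: [469.7, 129.1, 48.1]
ee_rot: [-0.029, 0.707, 0.028, 0.706]
contact_force: [0.2, 0.7, -0.7]
gripper_width: 57.1
```

>>> arm_command(
  increments=[
    [[0,0,0],[0,0,-1],0.8],
    [[0,0,0],[0,0,-2],0.8],
    [[0,0,0],[0,0,-3],0.8],
    [[0,0,0],[0,0,-4],0.8],
    [[0,0,0],[0,0,-4],0.8],
  ],
)

```text
clock: 12.65
position: [469.7, 129.1, 44.2]
ee_rot: [-0.029, 0.707, 0.028, 0.706]
contact_force: [-0.5, -0.5, -0.7]
gripper_width: 57.4
```

No contact, so it is inside the base. A bit further to touch, then release.

>>> arm_command(
  increments=[
    [[0,0,0],[0,0,-1],0.8],
    [[0,0,0],[0,0,-1.5],0.8],
    [[0,0,0],[0,0,-2],0.8],
    [[0,0,0],[0,0,-2],0.8],
    [[0,0,0],[0,0,-2],0.8],
  ],
)

```text
clock: 13.15
position: [470.1, 129.2, 43.5]
ee_rot: [-0.029, 0.707, 0.029, 0.706]
contact_force: [-2.6, -0.3, 8.3]
gripper_width: 57.1
```

>>> arm_command(
  increments=[
    [[0,0,0],[0,0,0],0],
    [[0,0,0],[0,0,0],0],
    [[0,0,0],[0,0,0],0],
    [[0,0,0],[0,0,10],0],
    [[0,0,0],[0,0,40],0],
  ],
)

```text
clock: 13.65
position: [468.3, 128.1, 82.0]
ee_rot: [-0.03, 0.709, 0.027, 0.704]
contact_force: [-0.1, -0.9, -0.1]
gripper_width: 85.4
```

>>> arm_command(
  increments=[
    [[0,0,0],[0,-45,45],0],
    [[0,0,0],[0,-90,70],0],
    [[0,0,0],[0,-90,70],0],
    [[0,0,0],[0,-90,70],0],
    [[0,0,0],[0,-90,70],0],
  ],
)

```text
clock: 14.15
position: [468.0, 38.2, 151.8]
ee_rot: [-0.03, 0.709, 0.027, 0.704]
contact_force: [-0.3, 1.1, -0.6]
gripper_width: 85.5
```

```bash
python3 - <<'E'
from h import *
p,d,c,s=wrist('w6'); print(s['position'])
k=(d>0)&(np.hypot(c[...,0]-471,c[...,1]-130)<40); print(np.percentile(c[k][:,2],[50,90,95,99]))
print('stack',circ(c,d,(471,130),58,70,40))
q=c[k&(c[...,2]>60)&(c[...,2]<68)]; print(np.degrees(np.linalg.lstsq(np.c_[q[:,:2]-[471,130],np.ones(len(q))],q[:,2],rcond=None)[0][:2]))
E
```

```text
[468.00760077  38.1744785  151.76330563]
[216.80396438 249.12525109 255.66892412 260.63465472]
stack (992, np.float64(63.3), array([471.8, 129. ,  28.5]), array([472.8, 129.2,  30.8]))
[-0.37005237 -0.14422248]
```

View pics/w6.png

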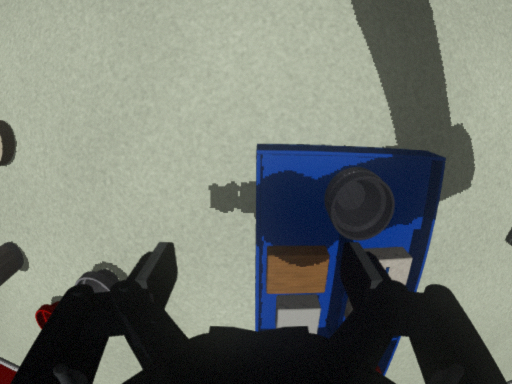

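The nested rim is at 63.3 mm (64 expected) and level, with the stack at pixel (360,203), so the first pot is seated. Next, pot_b.

>>> arm_command(
  increments=[
    [[0,0.3,0],[20,-40,0],0],
    [[0,0.3,0],[50,-75,0],0],
    [[0,0.3,0],[85,-110,0],0],
    [[0,0.3,0],[118,-148,0],0],
    [[0,0.3,0],[150,-185,0],0],
  ],
)

```text
clock: 14.7
position: [619.0, -146.8, 149.4]
ee_rot: [-0.031, 0.712, 0.028, 0.701]
contact_force: [1.9, 1.0, -0.0]
gripper_width: 85.3
```

>>> arm_command(
  increments=[
    [[0,0,0],[0,0,0],0],
    [[0,0,0],[0,0,0],0],
    [[0,0,0],[0,0,0],0],
    [[0,0,0],[0,0,0],0],
    [[0,0,0],[0,0,0],0],
  ],
)

```text
clock: 15.2
position: [618.7, -145.6, 149.9]
ee_rot: [-0.031, 0.712, 0.029, 0.701]
contact_force: [-0.6, -0.1, 0.4]
gripper_width: 85.3
```

```bash
python3 - <<'E'
from h import *
p,d,c,s=wrist('w7'); print(s['position'],R.from_quat(s['ee_rot']).as_matrix().round(3).tolist())
print('b',circ(c,d,(619,-147),36,48,45))
k=(d>0)&(np.hypot(c[...,0]-619,c[...,1]+147)<32)&(c[...,2]<60); print(cv2.cvtColor(p,cv2.COLOR_BGR2HSV)[k].mean(0))
E
```

```text
[ 618.69152339 -145.56189932  149.87854218] [[-0.015, -0.085, 0.996], [-0.004, 0.996, 0.085], [-1.0, -0.003, -0.016]]
b (845, np.float64(41.8), array([ 619.4, -148.1,   28.5]), array([ 620. , -148. ,   30.2]))
[63.31094527 14.06218905 62.61791045]
```

>>> arm_command(
  increments=[
    [[0.2,-0.9,0],[0.5,-2.6,-20],0],
    [[0.2,-0.9,0],[0.5,-2.6,-60],0],
    [[0.2,-0.9,0],[0.5,-2.6,-100],0],
    [[0.2,-0.9,0],[0.5,-2.6,-129],0],
    [[0.2,-0.9,0],[0.5,-2.6,-129],0],
  ],
)

```text
clock: 15.75
position: [615.7, -147.7, 16.9]
ee_rot: [-0.03, 0.709, 0.03, 0.703]
contact_force: [-0.7, 0.1, 0.1]
gripper_width: 85.5
```

>>> arm_command(
  increments=[
    [[0,0,0],[0,0,0],0],
    [[0,0,0],[0,0,0],0],
    [[0,0,0],[0,0,0],0],
    [[0,0,0],[0,0,0],0],
    [[0,0,0],[0,0,0],0],
  ],
)

```text
clock: 16.25
position: [616.2, -147.7, 17.9]
ee_rot: [-0.03, 0.709, 0.03, 0.704]
contact_force: [-1.0, -0.5, 0.3]
gripper_width: 85.3
```

>>> arm_command(
  increments=[
    [[0,-0.5,0],[3,0,3],0],
    [[0,-0.5,0],[3,0,3],0],
    [[0,-0.5,0],[3,0,3],0.5],
    [[0,-0.5,0],[3,0,3],0.8],
    [[0,-0.5,0],[3,0,3],0.8],
  ],
)

```text
clock: 16.75
position: [620.0, -147.8, 21.8]
ee_rot: [-0.03, 0.705, 0.03, 0.708]
contact_force: [-1.1, 0.7, 3.9]
gripper_width: 57.9
```

>>> arm_command(
  increments=[
    [[0,0,0],[0,0,0],0.8],
    [[0,0,0],[0,0,0],0.8],
    [[0,0,0],[0,0,20],0.8],
    [[0,0,0],[0,0,60],0.8],
    [[0,0,0],[-10,15,100],0.8],
  ],
)

```text
clock: 17.25
position: [609.8, -133.7, 121.3]
ee_rot: [-0.03, 0.706, 0.029, 0.707]
contact_force: [0.7, -0.3, -0.1]
gripper_width: 57.9
```

>>> arm_command(
  increments=[
    [[0,0,0],[-30,35,30],0.8],
    [[0,0,0],[-60,70,30],0.8],
    [[0,0,0],[-90,105,30],0.8],
    [[0,0,0],[-120,138,30],0.8],
    [[0,0,0],[-139,165,30],0.8],
  ],
)

```text
clock: 17.75
position: [468.1, 32.2, 150.9]
ee_rot: [-0.03, 0.707, 0.029, 0.706]
contact_force: [0.8, -0.1, 0.5]
gripper_width: 58.1
```

>>> arm_command(
  increments=[
    [[0,0,0],[0,0,0],0.8],
    [[0,0,0],[0,0,0],0.8],
    [[0,0,0],[0,0,0],0.8],
    [[0,0,0],[0,0,0],0.8],
    [[0,0,0],[0,0,0],0.8],
  ],
)

```text
clock: 18.25
position: [468.5, 31.5, 150.6]
ee_rot: [-0.029, 0.707, 0.029, 0.706]
contact_force: [-0.2, -0.5, -0.6]
gripper_width: 57.9
```

```bash
python3 - <<'E'
from h import *
s=held(-30,-16); print(s['position'],R.from_quat(s['ee_rot']).as_matrix().round(3).tolist(),s['contact_force'],s['gripper_width'])
p,d,c,s=wrist('w8')
print('stack',circ(c,d,(471.5,129.5),58,70,40))
E
```

```text
[[-20.4, -26.7, -1.2], [-20.8, -26.6, -4.9], [-21.3, -25.9, -10.0], [-20.9, -24.2, -13.9], [-21.2, -21.3, -17.8], [-21.3, -18.1, -21.3], [-21.3, -13.9, -24.2], [-21.3, -9.6, -26.2], [-21.3, -4.6, -27.6], [-21.3, 0.0, -28.0], [-21.5, 5.1, -27.6], [-21.4, 9.5, -26.4], [-21.1, 14.1, -24.3], [-21.4, 18.0, -21.7], [-21.2, 21.7, -18.0], [-21.1, 24.7, -14.3], [-21.4, 26.2, -10.2], [-20.2, 26.7, -5.8], [-20.1, -26.6, 2.5], [-20.8, -26.8, 1.8]]
tilt deg [-0.   1.8] rim x at axis -20.6 centre y,z 0.3 -0.9 r 27.3
[468.52499112  31.4894977  150.61472058] [[-0.001, -0.082, 0.997], [-0.001, 0.997, 0.082], [-1.0, -0.001, -0.001]] [-0.24327452 -0.45942039 -0.55785888] 57.91952002881095
stack (978, np.float64(63.3), array([471.8, 129.1,  28.4]), array([472. , 129.7,  30.5]))
```

>>> arm_command(
  increments=[
    [[0,0,0],[2,40,0],0.8],
    [[0,0,0],[4.2,75,0],0.8],
    [[0,0,0],[4.2,97.7,-15],0.8],
    [[0,0,0],[4.2,97.7,-45],0.8],
    [[0,0,0],[4.2,97.7,-45],0.8],
  ],
)

```text
clock: 18.85
position: [470.1, 128.4, 102.4]
ee_rot: [-0.03, 0.71, 0.027, 0.703]
contact_force: [-1.3, -0.7, -0.4]
gripper_width: 58.3
```

>>> arm_command(
  increments=[
    [[0,0,0],[0,0,0],0.8],
    [[0,0,0],[0,0,0],0.8],
    [[0,0,0],[0,0,0],0.8],
    [[0,0,0],[0,0,0],0.8],
    [[0,0,0],[0,0,0],0.8],
  ],
)

```text
clock: 19.35
position: [470.5, 128.3, 103.1]
ee_rot: [-0.03, 0.709, 0.027, 0.704]
contact_force: [0.3, 0.6, -1.2]
gripper_width: 58.4
```

>>> arm_command(
  increments=[
    [[0,-0.5,0],[2.2,0.9,-8],0.8],
    [[0,-0.5,0],[2.2,0.9,-18],0.8],
    [[0,-0.5,0],[2.2,0.9,-28],0.8],
    [[0,-0.5,0],[2.2,0.9,-38],0.8],
    [[0,-0.5,0],[2.2,0.9,-38],0.8],
  ],
)

```text
clock: 19.85
position: [471.5, 128.5, 63.3]
ee_rot: [-0.031, 0.707, 0.027, 0.706]
contact_force: [0.1, -0.4, -1.9]
gripper_width: 58.3
```

>>> arm_command(
  increments=[
    [[0,0,0],[0,0,-1],0.8],
    [[0,0,0],[0,0,-2],0.8],
    [[0,0,0],[0,0,-3],0.8],
    [[0,0,0],[0,0,-4],0.8],
    [[0,0,0],[0,0,-4],0.8],
  ],
)

```text
clock: 20.35
position: [471.9, 128.8, 59.8]
ee_rot: [-0.031, 0.707, 0.027, 0.706]
contact_force: [-0.9, -0.6, 2.7]
gripper_width: 58.3
```

>>> arm_command(
  increments=[
    [[0,0,0],[0,0,-1],0.8],
    [[0,0,0],[0,0,-1.5],0.8],
    [[0,0,0],[0,0,-1.5],0.8],
    [[0,0,0],[0,0,-1.5],0],
    [[0,0,0],[0,0,-1.5],0],
  ],
)

```text
clock: 20.85
position: [471.9, 128.8, 58.3]
ee_rot: [-0.031, 0.707, 0.027, 0.706]
contact_force: [0.4, 0.1, 0.3]
gripper_width: 84.1
```

>>> arm_command(
  increments=[
    [[0,0,0],[0,0,0],0],
    [[0,0,0],[0,0,10],0],
    [[0,0,0],[0,0,40],0],
    [[0,0,0],[0,0,80],0],
    [[0,0,0],[0,0,110],0],
  ],
)

```text
clock: 21.35
position: [472.4, 128.9, 171.0]
ee_rot: [-0.03, 0.706, 0.027, 0.707]
contact_force: [-0.2, 0.1, -0.2]
gripper_width: 85.5
```

>>> arm_command(
  increments=[
    [[0,0,0],[20,2,20],0],
    [[0,0,0],[50,3,30],0],
    [[0,0,0],[50,3,30],0],
    [[0,0,0],[50,3,30],0],
    [[0,0,0],[50,3,30],0],
  ],
)

```text
clock: 21.85
position: [521.2, 131.5, 200.4]
ee_rot: [-0.031, 0.707, 0.027, 0.706]
contact_force: [-0.2, -0.2, -0.6]
gripper_width: 85.5
```

```bash
python3 - <<'E'
from h import *
p,d,c,s=wrist('w9'); print(s['position'],R.from_quat(s['ee_rot']).as_matrix().round(3).tolist())
print('stack',circ(c,d,(472,129.5),74,86,40))
k=(d>0)&(np.hypot(c[...,0]-472,c[...,1]-129.5)<40)
q=c[k&(c[...,2]>76)&(c[...,2]<84)]; print(np.degrees(np.linalg.lstsq(np.c_[q[:,:2]-[471,130],np.ones(len(q))],q[:,2],rcond=None)[0][:2]))
h=(d>0)&(c[...,2]>112)&(c[...,2]<125)&(c[...,0]>520)&(c[...,0]<680)&(np.abs(c[...,1]-138)<25); q=c[h].astype(np.float32); print('handle',len(q),q[:,2].mean(),cv2.minAreaRect(q[:,:2]))
E
```

```text
[521.22403581 131.5078365  200.35603678] [[-0.001, -0.081, 0.997], [-0.005, 0.997, 0.081], [-1.0, -0.005, -0.001]]
stack (730, np.float64(80.1), array([473.3, 129.6,  28.3]), array([473.5, 129.7,  30.2]))
[-0.63783389 -0.0081395 ]Traceback (most recent call last):
  File "<stdin>", line 6, in <module>
cv2.error: OpenCV(4.12.0) /io/opencv/modules/imgproc/src/convhull.cpp:143: error: (-215:Assertion failed) total >= 0 && (depth == CV_32F || depth == CV_32S) in function 'convexHull'
```

View pics/w9.png

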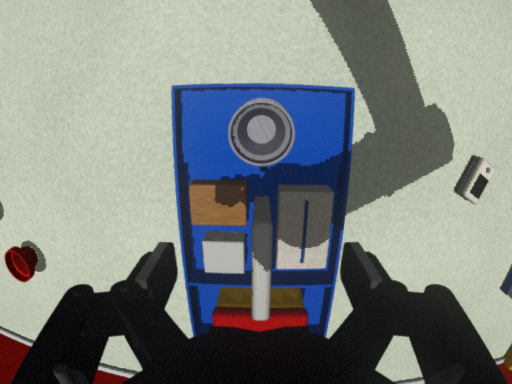

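The stack of three is at pixel (262,131), rim 80.1 mm (80 expected) and level. The handle runs (262,197) to (260,320), but my height mask came out empty, so I'm checking that.

```bash
python3 - <<'E'
from h import *
p,d,c,s=wrist()
for v in (185,192,200,206,220,250,280,300,315,322): print(v,d[v,262],c[v,262].round(1))
h=(d>0)&(c[...,2]>105)&(c[...,2]<126)&(c[...,0]>520)&(c[...,0]<670)&(np.abs(c[...,1]-138)<25); q=c[h].astype(np.float32); print(len(q))
if len(q)>5: print(q[:,2].mean(),cv2.minAreaRect(np.ascontiguousarray(q[:,:2])),q.min(0),q.max(0))
h=h&(c[...,2]>116);q=c[h].astype(np.float32); print(cv2.minAreaRect(np.ascontiguousarray(q[:,:2])))
E
```

```text
185 305.1842 [529.9 135.5  51.1]
192 307.94696 [537.6 136.1  50.6]
200 298.1072 [542.2 136.4  62.4]
206 282.26025 [542.5 136.3  79. ]
220 249.4124 [542.3 136.1 113.4]
250 248.95819 [566.5 138.1 121.6]
280 259.7202 [598.4 140.9 120.3]
300 266.25073 [621.3 142.9 120.7]
315 272.6487 [640.9 144.6 120.2]
322 307.428 [674.3 147.6  94.3]
2048
119.51529 ((594.7792358398438, 139.7481231689453), (106.2285385131836, 18.369728088378906), 3.9462711811065674) [541.52295  127.929825 105.04528 ] [647.5424   151.58853  122.633545]
((594.8753662109375, 139.77183532714844), (106.02877044677734, 18.339353561401367), 3.925715684890747)
```

Handle centre is about (596,139.8), yaw 3.95°, top 120.3. Moving over it and down with the jaws open.

>>> arm_command(
  increments=[
    [[-0.3,0,-0.3],[37,4,0],0],
    [[-0.3,0,-0.7],[74.5,8.3,0],0],
    [[-0.3,0,-0.7],[74.5,8.3,-20],0],
    [[-0.3,0,-0.7],[74.5,8.3,-50],0],
    [[-0.3,0,-0.7],[74.5,8.3,-50],0],
  ],
)

```text
clock: 22.45
position: [592.5, 138.8, 145.7]
ee_rot: [-0.029, 0.71, 0.019, 0.703]
contact_force: [-1.0, -1.3, -0.4]
gripper_width: 85.5
```

>>> arm_command(
  increments=[
    [[0,0,0],[0,0,0],0],
    [[0,0,0],[0,0,0],0],
    [[0,0,0],[0,0,0],0],
    [[0,0,0],[0,0,0],0],
    [[0,0,0],[0,0,0],0],
  ],
)

```text
clock: 22.95
position: [592.8, 139.0, 146.7]
ee_rot: [-0.029, 0.71, 0.02, 0.703]
contact_force: [0.5, 0.9, -0.1]
gripper_width: 85.3
```

```bash
python3 - <<'E'
from h import *
s=readout.read_state(); print(s['position'],R.from_quat(s['ee_rot']).as_matrix().round(3).tolist(),s['wrist_torque'].round(2))
E
```

```text
[592.81465521 138.9829877  146.69721689] [[-0.009, -0.069, 0.998], [-0.013, 0.998, 0.069], [-1.0, -0.013, -0.01]] [ 0.03 -0.01 -0.05]
```

>>> arm_command(
  increments=[
    [[0.7,-0.5,0],[3.2,0.8,-10],0],
    [[0.7,-0.5,0],[3.2,0.8,-25],0],
    [[0.7,-0.5,0],[3.2,0.8,-40],0],
    [[0.7,-0.5,0],[3.2,0.8,-55],0],
    [[0.7,-0.5,0],[3.2,0.8,-55],0],
  ],
)

```text
clock: 23.45
position: [594.7, 139.2, 89.8]
ee_rot: [-0.025, 0.708, 0.023, 0.705]
contact_force: [-0.3, -0.1, 0.2]
gripper_width: 85.5
```

>>> arm_command(
  increments=[
    [[0,0,0],[0,0,0],0],
    [[0,0,0],[0,0,0],0],
    [[0,0,0],[0,0,0],0],
    [[0,0,0],[0,0,0],0],
    [[0,0,0],[0,0,0],0],
  ],
)

```text
clock: 23.95
position: [594.9, 139.3, 90.3]
ee_rot: [-0.025, 0.708, 0.023, 0.706]
contact_force: [-0.3, 0.4, 0.6]
gripper_width: 85.1
```

```bash
python3 - <<'E'
from h import *
s=readout.read_state(); print(s['position'],R.from_quat(s['ee_rot']).as_matrix().round(3).tolist(),s['wrist_torque'].round(2))
E
```

```text
[594.85921714 139.30799258  90.29695373] [[-0.003, -0.068, 0.998], [-0.002, 0.998, 0.068], [-1.0, -0.002, -0.003]] [-0.05  0.   -0.02]
```

Vertical to 0.2° and centred on the bar. Closing.

>>> arm_command(
  increments=[
    [[0,0,0],[1,0.3,0],0.3],
    [[0,0,0],[1,0.3,0],0.6],
    [[0,0,0],[1,0.3,0],1],
    [[0,0,0],[1,0.3,0],1],
    [[0,0,0],[1,0.3,0],1],
  ],
)

```text
clock: 24.45
position: [595.9, 139.5, 90.4]
ee_rot: [-0.025, 0.708, 0.023, 0.705]
contact_force: [-0.8, -0.5, 2.8]
gripper_width: 17.1
```

>>> arm_command(
  increments=[
    [[0,0,0],[0,0,0],1],
    [[0,0,0],[0,0,0],1],
    [[0,0,0],[0,0,0],1],
    [[0,0,0],[0,0,0],1],
    [[0,0,0],[0,0,0],1],
  ],
)

```text
clock: 24.95
position: [595.9, 139.5, 90.4]
ee_rot: [-0.025, 0.708, 0.023, 0.705]
contact_force: [-0.5, 0.4, 0.3]
gripper_width: 17.0
```

Gripped at 17 mm. A small slow lift first, to check level and load.

>>> arm_command(
  increments=[
    [[0,0,0],[0,0,2],1],
    [[0,0,0],[0,0,4],1],
    [[0,0,0],[0,0,7],1],
    [[0,0,0],[0,0,10],1],
    [[0,0,0],[0,0,12],1],
  ],
)

```text
clock: 25.45
position: [595.7, 139.5, 102.4]
ee_rot: [-0.025, 0.708, 0.023, 0.705]
contact_force: [-0.4, 0.3, -8.0]
gripper_width: 17.1
```

```bash
cat >> h.py <<'E'
def level():
    p,d,c,s=wrist(); M=R.from_quat(s['ee_rot']).as_matrix()
    print(s['position'].round(1),'tool x',M[:,0].round(3),'F',s['contact_force'].round(1),'T',s['wrist_torque'].round(2),'w',round(s['gripper_width'],1))
    hsv=cv2.cvtColor(p,cv2.COLOR_BGR2HSV); z=s['position'][2]-90
    # deck and rim of tray in blue: largest flat layer near deck height 20
    k=(d>0)&(hsv[...,0]>100)&(hsv[...,0]<128)&(hsv[...,1]>120)&(np.abs(c[...,2]-20-z)<7)&(c[...,0]<540)&(c[...,0]>430)
    q=c[k]; A=np.c_[q[:,:2]-q[:,:2].mean(0),np.ones(len(q))]
    w=np.ones(len(q),bool)
    for _ in range(4):
        x=np.linalg.lstsq(A[w],q[w,2],rcond=None)[0]; w=np.abs(A@x-q[:,2])<2
    print('deck',w.sum(),'slope deg x,y',np.degrees(x[:2]).round(2),'z',x[2].round(1),'at',q[:,:2].mean(0).round())
E
python3 -c "
from h import *
level()"
```

```text
[595.7 139.5 102.4] tool x [-0.004 -0.003 -1.   ] F [-0.4  0.3 -8. ] T [ 0.05 -0.05 -0.01] w 17.1
deck 16064 slope deg x,y [0.02 0.02] z 32.8 at [482. 134.]
```

Level to 0.02°, load 8 N, torque near zero. Lifting the rest.

>>> arm_command(
  increments=[
    [[0,0,0],[0,0,5],1],
    [[0,0,0],[0,0,14],1],
    [[0,0,0],[0,0,25],1],
    [[0,0,0],[0,0,36],1],
    [[0,0,0],[0,0,44],1],
  ],
)

```text
clock: 26.0
position: [596.6, 139.8, 148.8]
ee_rot: [-0.025, 0.707, 0.024, 0.706]
contact_force: [0.1, -0.3, -8.6]
gripper_width: 16.9
```

>>> arm_command(
  increments=[
    [[0,0,0],[0,0,9],1],
    [[0,0,0],[0,0,20],1],
    [[0,0,0],[0,0,31],1],
    [[0,0,0],[0,0,39],1],
    [[0,0,0],[0,0,44],1],
  ],
)

```text
clock: 26.5
position: [596.9, 139.9, 193.9]
ee_rot: [-0.025, 0.707, 0.024, 0.707]
contact_force: [0.8, 0.8, -8.3]
gripper_width: 17.4
```

>>> arm_command(
  increments=[
    [[0,0,0],[0,0,0],1],
    [[0,0,0],[0,0,0],1],
    [[0,0,0],[0,0,0],1],
    [[0,0,0],[0,0,0],1],
    [[0,0,0],[0,0,0],1],
  ],
)

```text
clock: 27.0
position: [596.7, 139.9, 193.4]
ee_rot: [-0.025, 0.707, 0.024, 0.707]
contact_force: [-0.4, -0.8, -8.2]
gripper_width: 16.8
```

```bash
python3 - <<'E'
from h import *
level(); p,d,c,s=wrist(); print('stack',circ(c,d,(473,129.5),174,188,40),'vel',np.abs(s['joint_vel']).max().round(4))
p,d=imaging.get_image('scene'); cv2.imwrite('pics/fin.png',p)
E
```

```text
[596.7 139.9 193.4] tool x [-0.    -0.001 -1.   ] F [-0.4 -0.8 -8.2] T [-0.01 -0.04  0.06] w 16.8
deck 16098 slope deg x,y [0.21 0.09] z 123.5 at [484. 135.]
stack (1395, np.float64(182.3), array([475.5, 130.4,  28. ]), array([474.6, 130.4,  30.1])) vel 0.0047
```

View pics/fin.png

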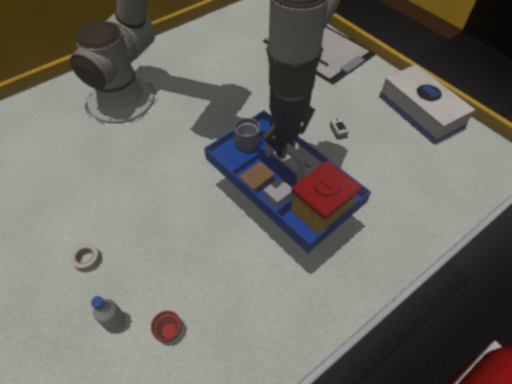

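The final view shows the tray held clear with the stack at (247,133). The tape (85,257), bottle (105,313), decoy (167,326) and oximeter (339,127) haven't moved.

```bash
python3 -c "
from h import *
print(arm.job_done())"
```

```text
the job is handed in; nothing more can be done
None
```

Both loose pots are nested in the base pot, and the tray is held by its handle about 103 mm above where it stood. I handed the job in at about 27 s.

- **Stack:** before the lift, the top rim measured 80.1 mm against 80 mm expected, level to about 0.6°. After the lift, the rim stood about 59 mm above the deck, against 60 mm expected.
- **Tray:** the deck slope was at most about 0.2° after the lift. The load was about 8 N, the wrist moment was near zero and the arm was still.
- **Left alone:** in the final scene picture, the bottle, tape, oximeter and red pot are at their starting positions.

- **Failed attempt:** my first try at nesting pot_a failed because I had gripped its collar too low. The fingertips, as I judged it, met the base pot's rim and the wrist force reached about 47 N. That is above the 40 N pressing limit if it counts fingertip contact; the wrist limit is 120 N. I backed off, set the pot down and gripped it higher. The base pot had moved by about 1 mm at most.
- **Camera disagreement:** the scene and top cameras differed by about 5 mm, so I used the wrist camera's measurements.

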